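# Clamp a batten on the bench with a holdfast, struck down with a mallet

## Task

Get the beech batten ready for chopping: lay it flat on the clamping board, with its long edge against both round bench dogs and one end fully under the raised holdfast's pad. Then take the mallet by its handle and knock the holdfast down on its top with one or more brisk blows (do not just lean on it, and keep hand and arm off it) until the pad grips the batten firmly, and set the mallet gently back on the bench, clear of the board. Leave everything else where it is.

Things in the scene. Friction and masses are not known exactly. Their poses are not given: they have to be found in the camera images.
- clamp_board: Beech clamping board, fixed: slab 220 (x) x 340 (y) x 36 mm on two rails, top 76 mm above the bench, six 20 mm dog holes. Origin: centre of its footprint at bench height; x away from the robot, y to the left. A batten lying against both dogs has its centre line at x = 0.018 of this frame; lengthwise its centre belongs at y = 0 (within 15 mm), so that it spans both dogs and lies under the pad.
- dog_right (a point): Centre of the top of the right bench dog, an aluminium round of 20 mm diameter fixed in the board and standing 14 mm above it, at (0.050, -0.066) of the board. The batten goes on its robot side.
- dog_left (a point): Centre of the top of the left bench dog, alike, at (0.050, 0.030) of the board; 76 mm are clear between the two dogs.
- batten: The work: plain beech batten, 44 (x) x 178 (y) x 22 mm (z), about 0.115 kg, lying flat and loose on the bench to the left or right of the board, its length roughly away from the robot. Origin: centre of its underside. Its two ends are alike. Grip it across its 44 mm; near the middle a finger has room between the dogs, whose tops lie 8 mm below the batten's top.
- holdfast (a joint): How far the holdfast's shank is driven down its hole, m: 0 to 0.010 at the start, 0.040 at the bottom. It stays where it is left (an O-ring grips it; about 8 N down on its top moves it). On the 22 mm batten the pad lands at about 0.026; beyond that the sprung arm bends, pressing the batten with some 3 N more for each mm, and resists as much. Past 0.029 the grip is firm.
- strike_top (a point): Centre of the flat round top of the steel holdfast (33 mm across), straight over its upright shank, at (-0.046, 0.126) of the board: strike here, straight down, the mallet moving at 0.2 m/s or more. 188 mm above the bench at joint 0; it sinks with the joint. The arm's highest part is 5 mm lower, on the pad's side.
- pad (a point): Centre of the underside of the holdfast's round cork pad (27 mm across), at the end of its goose-neck arm, over (0.018, 0.058) of the board, 93 mm from the shank. It is 48 mm above the board's top at joint 0, lower by the joint's value, so 16 to 26 mm above the batten's top at the start: the batten must be slid in under it from the right.
- mallet: Joiner's mallet of beech, about 0.48 kg, standing on one striking face beside the board, on the side without the batten; handle level, towards the robot. Body x runs along the handle to the head, y points down at the start. Head 68 (x 0.048 to 0.116) x 110 (y, -0.055 to 0.055) x 56 mm (z 0 to 0.056); handle x -0.116 to 0.048, 24 mm high (y), 20 mm wide (z 0.018 to 0.038): grip these.
- mallet_grip (a point): Point on the centre line of the mallet's handle, 55 mm above the bench, 43 mm from the head, 77 mm from the middle of the head (whose top is 110 mm above the bench): grip here from above, across the handle. Farther from the head the mallet twists more easily in the hand.
- mallet_face (a point): Centre of the lower striking face of the mallet's head (about 60 x 50 mm), 55 mm below the handle's centre line and 77 mm along it from mallet_grip.
- chisel: Bystander: bench chisel with wooden handle, 248 mm, near the front edge. Origin: centre of its underside.
- screwdriver: Bystander: screwdriver with red handle, 198 mm, near the front edge. Origin: centre of its underside.
- try_square: Bystander: try square, wooden stock and steel blade, 199x134x20 mm, back right. Origin: centre of its underside.
- wax_tin: Bystander: round tin, 72 mm across, 43 mm high, at the back. Origin: centre of its underside.
- screw_jar: Bystander: glass jar of screws, 70 mm across, 88 mm high, at the back. Origin: centre of its underside.
- pencil: Bystander: flat carpenter's pencil, 178 mm, near the front edge. Origin: centre of its underside.

How it is judged:
By the outcome, as a careful person would: the job done as asked, in the order asked, and still so for the second after the job is handed in, with the robot touching nothing.
It also fails if it takes over 72 s, if anything falls off the work surface, if the arm or the gripper's body presses on something with over 40 N, if the wrist force passes 120 N, or if a joint passes its speed limit or range.

## Robot

A 6-joint arm with a two-finger parallel gripper is mounted at the origin on a cart in front of the work surface, level with it; the furniture and walls round the work are solid. World frame = base frame: x ahead of the robot, y to its left, z up, the work surface at z = 0. Lengths are in m, angles in rad, forces in N, time in s.
With the tool pointing down it reaches from about 0.375 to 0.975 m from the base axis. Payload 3.8 kg.
Tool frame: the origin (TCP) lies midway between the tips of the shut fingers; the grasp point (between the pads) lies 19 mm behind it; z points along the fingers, y is the line along which they close (so a half turn about z gives the same grasp; the last joint's range is limited). The gripper opens to 85 mm and grips with 20 to 120 N. Pads are 22 mm wide; open, the fingers measure 114 mm over their backs; the gripper's body (76 mm by 85 mm) begins 54 mm behind the grasp point. The pads swing forward as they close: fully open they stand 13 mm farther back than shut.
Start: joints at [-0.037, 0.264, 1.604, -0, 1.274, -0.037], TCP at [0.675, -0, 0.231] pointing down, gripper open.
Joint ranges: [-2.63, 2.63], [-0.94, 2.18], [0.31, 2.57], [-1.31, 4.45], [0, 2.66], [-2.55, 2.55]. Speed limits (rad/s): [2.57, 2.57, 3.14, 3.14, 3.14, 3.14].

## Interface

Orientations are given as a rotation vector (axis times angle).
In Python, from station import r gives the robot as it stands.
- The arm moves only by the tool move_arm, never from a script. Its arguments are lists of equal length, an entry for each row: "offset": the shift along the tool's x, y, z as a fraction of full scale, a list of three; "yaw": the turn about the tool's z as a fraction of full scale; "jaw": the closure, from -1 (fully open) to 1 (shut), so that 0 is half open. In form: {"offset": [[x, y, z], ...], "yaw": [yaw, ...], "jaw": [jaw, ...]}. A call has 1 to 12 rows; each row shifts and turns the commanded pose from where the row before left it, along the tool's axes as they then stand; what a row does not reach is not made up. Full scale, the value 1, is 0.15 m for a shift and 90 degrees for a turn. A row lasts 1/10 s, in which the tool goes at most 50 mm and 8.59 degrees, less where a joint would pass 70% of its speed; a pose out of reach is approached as far as the arm can. A call with a number of a shift or a turn outside -1 to 1 is refused whole. A call with a gripper value outside its range is refused whole. The fingers move at their own pace and stop on an object; "newtons" is the grip in N (left out, the last holds). Time passes only in rows, so rows that do not move let the fingers close. It gives the time, the measured TCP pose, the force, the opening and the grip force at its end, in the units of the state.
- r.observe(): the state, without advancing time (a new reading comes with each control period).
- r.get_image(name): name is "scene" or "side" or "wrist"; returns the picture (420x560x3 uint8, red, green, blue); there is no depth.
- r.get_calibration(name): a dict with "mtx" (3x3 intrinsics, pixels), "k1" (the pictures are not rectified: a ray, as slopes to the right and down, at radius r is drawn at 1 + k1 r^2 times it, then the intrinsics apply), "origin" and "attitude" of the camera in the world; the wrist camera has in their place "T_tool_cam" (4x4, takes a point from camera to tool coordinates, whose origin is the TCP and whose axes are the flange's). Camera axes: x right, y down, z forward; pixel columns grow to the right and rows downward; lengths in m; the calibration is good to about 2 mm. A picture is of the moment at which its call begins: read the wrist's pose just before it. get_calibration takes no time and is no camera call.
- r.job_done(): hands the job in; it is judged then, once.
The state is a dict: "time_s": time; "q": joint angles; "joint_velocities": joint speeds; "joint_efforts": joint torques, N m; "eef_pos": TCP position; "eef_rot": TCP orientation; "force": force on the tool from outside, world axes, zero at the start; "wrist_torque": the same for the moment, N m; "finger_gap": opening from 0.0 (shut) to 1.0 (fully open); "grip_force": force on a finger pad.
Only numpy, scipy, OpenCV 4.12 (cv2) and the standard library are available. Lean on these libraries where they do the work, as an engineer would, in place of code of your own. Each camera call takes 0.05 s, during which the arm holds its last target. There are 200 camera calls.

## Working session

There is one attempt and no reset: what is moved stays moved. The work goes in short steps, Python scripts to look and compute and a tool call to move; the robot and the scene stay as the last step left them, time stands still between calls to the robot, and variables do not carry over. Pictures are saved under pics/ and viewed, at most 10 in all, crops included, and the job is handed in when it is done.

Besides the shell and the picture viewer there is one more tool, called after "Call:" as name([rows], argument=value, ...), one row to a line, values as JSON. move_arm: Moves the arm, as the interface text tells. Shift numbers are shares of 0.15 m and turn numbers shares of 90 degrees, none past 1 either way. Its arguments: {"type":"object","properties":{"offset":{"type":"array"},"yaw":{"type":"array"},"jaw":{"type":"array"},"newtons":{"type":"number"}},"required":["offset","yaw","jaw"]}

```bash
mkdir -p pics
cat > h.py <<'E'
import numpy as np, cv2
from scipy.spatial.transform import Rotation as R
from station import r
def cam(n):
    c=r.get_calibration(n); return c
def pose(n,s=None):
    c=cam(n)
    if n=='wrist':
        s=s or r.observe(); T=np.eye(4); T[:3,:3]=R.from_rotvec(s['eef_rot']).as_matrix(); T[:3,3]=s['eef_pos']
        M=T@np.array(c['T_tool_cam']); return c,M[:3,3],M[:3,:3]
    A=np.array(c['attitude']); A=A if A.shape==(3,3) else R.from_rotvec(A).as_matrix()
    return c,np.array(c['origin']),A
def px2w(n,uv,z,s=None):
    c,o,A=pose(n,s); K=np.array(c['mtx']); out=[]
    zs=np.broadcast_to(z,(len(uv),))
    for (u,v),zz in zip(uv,zs):
        d=np.array([(u-K[0,2])/K[0,0],(v-K[1,2])/K[1,1]]); p=d.copy()
        for _ in range(20): p=d/(1+c['k1']*(p@p))
        w=A@np.array([p[0],p[1],1]); out.append(o+w*(zz-o[2])/w[2])
    return np.array(out)
def w2px(n,P,s=None):
    c,o,A=pose(n,s); K=np.array(c['mtx']); q=(np.atleast_2d(P)-o)@A
    p=q[:,:2]/q[:,2:]; p=p*(1+c['k1']*(p**2).sum(1,keepdims=True))
    return p@K[:2,:2].T+K[:2,2]
def save(n,f):
    im=r.get_image(n); cv2.imwrite(f'pics/{f}.png',im[:,:,::-1]); return im
E
python3 - <<'E'
from h import *
for n in('scene','side','wrist'): print(n,r.get_calibration(n)); 
s=r.observe(); print(s)
a=save('scene','s0');b=save('side','d0');c=save('wrist','w0')
E
```

```text
scene {'mtx': array([[451.43663606,   0.        , 279.37814541],
       [  0.        , 451.43663606, 211.27347301],
       [  0.        ,   0.        ,   1.        ]]), 'k1': 0.034472248123033934, 'origin': array([0.06493738, 0.77572639, 0.96189273]), 'attitude': array([-0.79554443,  2.58362509, -1.12673024])}
side {'mtx': array([[488.09595302,   0.        , 282.01425661],
       [  0.        , 488.09595302, 209.93651324],
       [  0.        ,   0.        ,   1.        ]]), 'k1': -0.057797804317261156, 'origin': array([-0.29606912,  0.13356842,  1.55767954]), 'attitude': array([-1.75922555,  2.0835307 , -0.56509711])}
wrist {'mtx': array([[359.06967368,   0.        , 282.80630003],
       [  0.        , 359.06967368, 211.65738005],
       [  0.        ,   0.        ,   1.        ]]), 'k1': 0.0040404080265479545, 'T_tool_cam': array([[ 1.03615955e-03, -9.58059821e-01, -2.86566408e-01,
         7.32133475e-02],
       [ 9.99999250e-01,  1.17966596e-03, -3.28132605e-04,
         6.63066963e-04],
       [ 6.52423301e-04, -2.86565853e-01,  9.58060325e-01,
        -1.43395166e-01],
       [ 0.00000000e+00,  0.00000000e+00,  0.00000000e+00,
         1.00000000e+00]])}
{'time_s': 0.0, 'q': array([-3.69007204e-02,  2.64759095e-01,  1.60538494e+00,  4.56544345e-06,
        1.27370616e+00, -3.69012638e-02]), 'joint_velocities': array([ 7.17189354e-04,  6.18292617e-04, -2.04062205e-05, -5.86666459e-04,
        4.87677593e-04, -6.83042909e-04]), 'joint_efforts': array([ 6.10465631e-04, -5.15121067e+01, -3.67308676e+01, -4.07824507e-05,
        1.31324201e-02,  1.46811578e-05]), 'eef_pos': array([6.74261233e-01, 2.64567697e-05, 2.29952125e-01]), 'eef_rot': array([-2.22026996, -2.22026818,  0.00240699]), 'force': array([ 0.3935558 , -0.68494444,  0.35039158]), 'wrist_torque': array([0.00364801, 0.06119497, 0.00384992]), 'grip_force': 0.0, 'finger_gap': 0.9996575176461389}
```

View pics/s0.png

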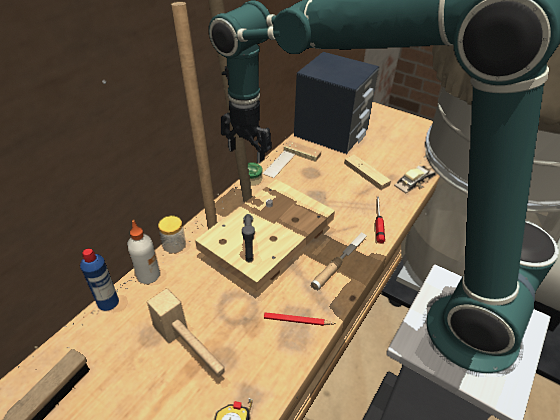

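View pics/d0.png

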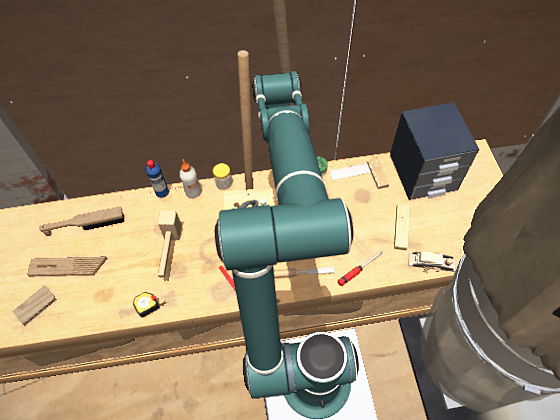

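The scene view shows the board with the holdfast at about (248,235), the mallet on the left with its head at (167,315) and handle end at (222,372), and the batten on the right at (367,172). The side view puts the batten at (402,227) and the mallet at (167,240). The arm hides the board there.

Run:
```python
from h import *
print('batten side',px2w('side',[(397,206),(409,207),(408,249),(395,247)],0.022).round(3).tolist())
print('batten scene',px2w('scene',[(349,158),(390,183)],0.022).round(3).tolist())
print('mallet handle side end/head', px2w('side',[(164,275),(169,237)],0.065).round(3).tolist(), px2w('side',[(161,212),(176,212)],0.11).round(3).tolist())
im=cv2.imread('pics/s0.png')[130:390,140:410]; cv2.imwrite('pics/s0c.png',cv2.resize(im,None,fx=2.2,fy=2.2,interpolation=cv2.INTER_CUBIC))
```

```text
batten side [[0.561, -0.418, 0.022], [0.549, -0.461, 0.022], [0.384, -0.407, 0.022], [0.399, -0.364, 0.022]]
batten scene [[0.556, -0.432, 0.022], [0.382, -0.387, 0.022]]
mallet handle side end/head [[0.41, 0.434, 0.065], [0.55, 0.411, 0.065]] [[0.628, 0.425, 0.11], [0.619, 0.374, 0.11]]
```

View pics/s0c.png

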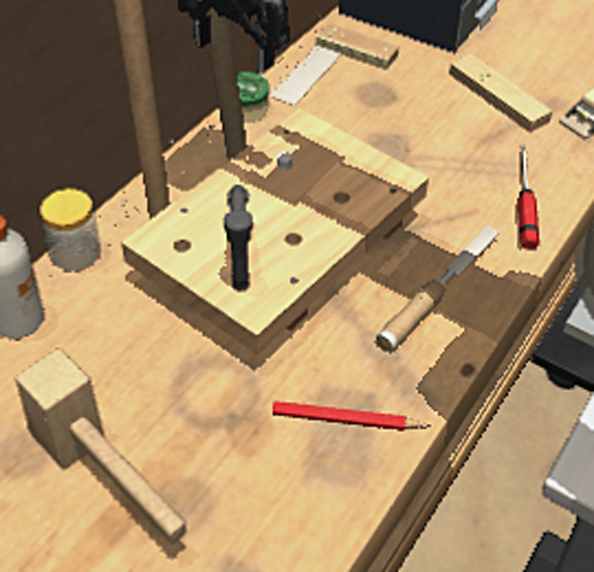

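View pics/w0.png

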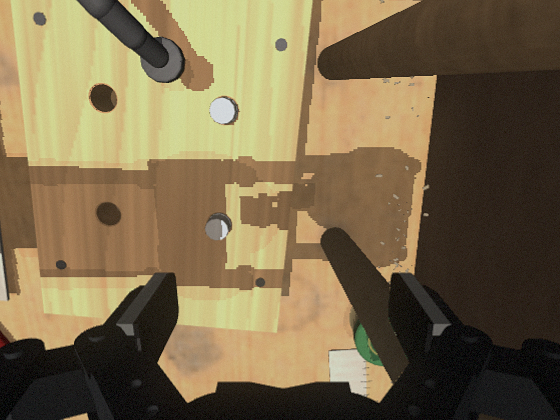

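The crop and the wrist view show the left dog top at wrist (223,110), the right dog top at (218,226), and the pad end of the arm near (163,60). The board's right edge runs from (43,303) to (278,332).

Run:
```python
from h import *
s=r.observe()
D=px2w('wrist',[(223,110),(218,226)],0.09,s); print(D.round(4))
l,rr=D[0,:2],D[1,:2]; v=l-rr; print('dist',np.hypot(*v))
th=np.arctan2(v[1],v[0])-np.pi/2; c,sn=np.cos(th),np.sin(th); Rm=np.array([[c,-sn],[sn,c]])
o=(l+rr)/2-Rm@np.array([.05,-.018]); print('th',np.degrees(th),'o',o)
print('right corners', ((px2w('wrist',[(43,303),(278,332)],0.076,s)[:,:2]-o)@Rm).round(3))
S=px2w('scene',[(140+237/2.2,130+215/2.2)],0.185)[0]; print('strike scene',S, (S[:2]-o)@Rm)
for n,p in dict(strike=(-.046,.126),pad=(.018,.058),bat=(.018,0)).items(): print(n,o+Rm@p)
q=lambda x,y:(140+x/2.2,130+y/2.2)
print('board corners scene',((px2w('scene',[q(122,245),q(260,335),q(428,180)],0.076)[:,:2]-o)@Rm).round(3))
print('dogs scene',px2w('scene',[q(285,158),q(238,190)],[.09,.1]).round(3))
print('mallet head top scene',px2w('scene',[q(17,380),q(60,350),q(93,383),q(48,415)],.11).round(3).tolist(),'handle end',px2w('scene',[q(78,423),q(175,532)],.067).round(3).tolist())
```

```text
[[ 0.6292  0.069   0.09  ]
 [ 0.6206 -0.0242  0.09  ]]
dist 0.0935438223467943
th -5.23750104906046 o [0.5767702  0.04488953]
right corners [[-0.112 -0.161]
 [ 0.11  -0.172]]
strike scene [0.54125638 0.17147029 0.185     ] [-0.04692039  0.12281041]
strike [0.54246409 0.17456255]
pad [0.59998954 0.10100426]
bat [0.59469505 0.04324641]
board corners scene [[ 0.099  0.172]
 [-0.118  0.168]
 [-0.12  -0.164]]
dogs scene [[ 0.611 -0.023  0.09 ]
 [ 0.619  0.069  0.1  ]]
mallet head top scene [[0.63, 0.431, 0.11], [0.62, 0.379, 0.11], [0.564, 0.39, 0.11], [0.574, 0.443, 0.11]] handle end [[0.568, 0.416, 0.067], [0.409, 0.452, 0.067]]
```

Call:
move_arm([
  [-0.273,-0.123,0],
  [-0.273,-0.123,0],
  [-0.273,-0.123,0],
  [-0.273,-0.123,0],
  [-0.273,-0.123,0],
  [-0.273,-0.123,0],
  [-0.273,-0.123,0],
  [-0.273,-0.123,0],
  [-0.273,-0.123,0],
  [-0.273,-0.123,0],
  [0,0,0],
  [0,0,0],
], yaw=[0,0,0,0,0,0,0,0,0,0,-0.09,-0.09], jaw=[-1,-1,-1,-1,-1,-1,-1,-1,-1,-1,-1,-1])

```text
time_s: 1.35
eef_pos: [0.4892, -0.4111, 0.2306]
eef_rot: [-1.883, -2.514, -0.0]
force: [0.1, 0.2, -0.2]
finger_gap: 1.001
grip_force: 0.0
```

Call:
move_arm([
  [0,0,0],
  [0,0,0],
  [0,0,0],
  [0,0,0],
  [0,0,0],
  [0,0,0],
  [0,0,0],
  [0,0,0],
  [0,0,0],
], yaw=[-0.09,-0.09,-0.09,-0.09,-0.09,-0.09,-0.09,0,0], jaw=[-1,-1,-1,-1,-1,-1,-1,-1,-1])

```text
time_s: 2.25
eef_pos: [0.4904, -0.4094, 0.231]
eef_rot: [-0.472, -3.105, -0.001]
force: [0.7, 0.1, 0.2]
finger_gap: 0.995
grip_force: 0.0
```

Run:
```python
from h import *
s=r.observe(); print(s['eef_pos'],R.from_rotvec(s['eef_rot']).as_matrix()[:,0],s['force'])
save('wrist','w1'); save('side','d1')
a=cv2.imread('pics/w1.png'); b=cv2.imread('pics/d1.png')[130:320,130:330]
b=cv2.resize(b,(442,420),interpolation=cv2.INTER_CUBIC); c=np.hstack([a,b]); print(c.shape); cv2.imwrite('pics/c1.png',cv2.resize(c,(800,335)))
```

```text
[ 0.49035686 -0.40937048  0.2309546 ] [-9.54802913e-01  2.97239205e-01  5.02406543e-04] [0.67624164 0.12112459 0.21484881]
(420, 1002, 3)
```

View pics/w1.png

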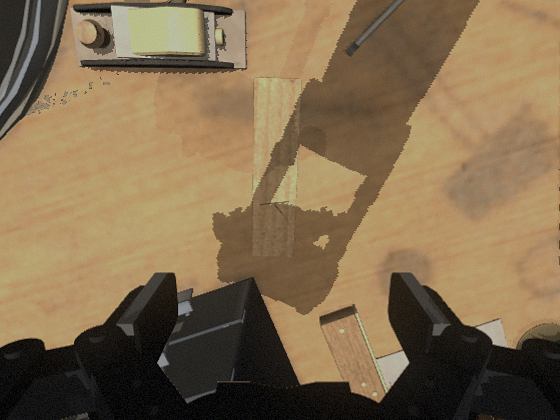

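View pics/d1.png

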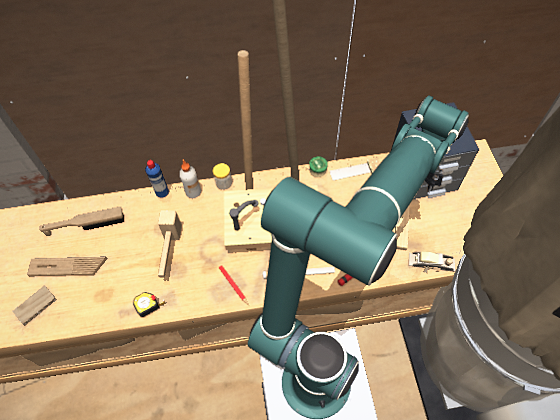

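In the wrist view the batten's top spans (253,78), (301,80), (294,258) and (252,256). The cabinet lies just beyond it, at the bottom of the picture.

Run:
```python
from h import *
s=r.observe()
P=px2w('wrist',[(253,78),(301,80),(294,258),(252,256)],0.022,s)[:,:2]; print(P.round(4))
c=P.mean(0); u=(P[2]+P[3]-P[0]-P[1]); L=np.hypot(*u)/2; u/=np.hypot(*u)
print('c',c,'L',L,'w',np.hypot(*(P[0]-P[1])),np.hypot(*(P[2]-P[3])),'ang of -u',np.degrees(np.arctan2(-u[1],-u[0])))
g=c+.022*u; M=R.from_rotvec(s['eef_rot']).as_matrix(); print('tool x ang',np.degrees(np.arctan2(M[1,0],M[0,0])))
d=np.r_[g,0.002]-s['eef_pos']; print('g',g,'tool shift',M.T@d/.15)
print('cab',px2w('wrist',[(250,280)],[.2,],s),px2w('wrist',[(250,280)],0.3,s))
```

```text
[[ 0.3909 -0.407 ]
 [ 0.4056 -0.3652]
 [ 0.5745 -0.4225]
 [ 0.5591 -0.4645]]
c [ 0.48249994 -0.41479076] L 0.1780770712264979 w 0.04430144245148967 0.04473738998041492 ang of -u 161.19216968624866
tool x ang 162.7665185251973
g [ 0.50332526 -0.42188345] tool shift [-0.10714765 -0.05410393  1.52734799]
cab [[ 0.50263392 -0.43105283  0.2       ]] [[ 0.45624399 -0.40604645  0.3       ]]
```

Call:
move_arm([
  [-0.054,-0.027,0.2],
  [-0.053,-0.027,0.2],
  [0,0,0.2],
  [0,0,0.2],
  [0,0,0.2],
  [0,0,0.2],
  [0,0,0.2],
  [0,0,0.11],
  [0,0,0],
  [0,0,0],
  [0,0,0],
  [0,0,0],
], yaw=[0.017,0,0,0,0,0,0,0,0,0,0,0], jaw=[-1,-1,-1,-1,-1,-1,-1,-1,-1,1,1,1], newtons=50)

```text
time_s: 3.55
eef_pos: [0.5047, -0.4232, 0.007]
eef_rot: [0.508, 3.097, -0.003]
force: [1.9, 5.3, 5.7]
finger_gap: 0.514
grip_force: 4.0
```

Call:
move_arm([
  [0,0,0],
  [0,0,0],
  [0,0,0],
  [0,0,0],
], yaw=[0,0,0,0], jaw=[1,1,1,1])

```text
time_s: 3.95
eef_pos: [0.5048, -0.4235, 0.0073]
eef_rot: [0.508, 3.097, -0.004]
force: [0.0, -0.9, 6.1]
finger_gap: 0.496
grip_force: 53.6
```

Call:
move_arm([
  [0,0,-0.2],
  [0,0,-0.21],
  [0,0,-0.21],
  [0,0,-0.21],
  [0.031,0.224,0],
  [0.031,0.224,0],
  [0.031,0.224,0],
  [0.031,0.224,0],
  [0.031,0.224,0],
  [0.031,0.224,0],
  [0.031,0.224,0],
  [0.032,0.227,0],
], yaw=[0,0,0,0,0,0,0,0,0,0,0,0], jaw=[1,1,1,1,1,1,1,1,1,1,1,1])

```text
time_s: 5.15
eef_pos: [0.5538, -0.1537, 0.1295]
eef_rot: [0.509, 3.1, -0.0]
force: [0.7, 0.1, -1.2]
finger_gap: 0.505
grip_force: 52.8
```

Call:
move_arm([
  [0,0,0],
  [0,0,0],
  [0,0,0],
  [0,0,0],
  [0,0,0],
  [0,0,0],
  [0,0,0],
  [0,0,0],
  [0,0,0],
  [0,0,0],
  [0,0,0],
], yaw=[0.085,0.085,0.085,0.085,0.085,0.085,0.085,0.085,0.085,0.084,0], jaw=[1,1,1,1,1,1,1,1,1,1,1])

```text
time_s: 6.25
eef_pos: [0.5536, -0.155, 0.1294]
eef_rot: [-2.317, -2.121, 0.0]
force: [-1.1, -0.1, -0.5]
finger_gap: 0.501
grip_force: 52.8
```

Run:
```python
from h import *
s=r.observe(); M=R.from_rotvec(s['eef_rot']).as_matrix(); print(s['eef_pos'],np.degrees(np.arctan2(M[1,0],M[0,0])),s['finger_gap'],s['grip_force'])
save('wrist','w2')
```

```text
[ 0.55363074 -0.15498482  0.12937834] 84.94042092907473 0.5013820712553737 52.75856137275696
```

View pics/w2.png

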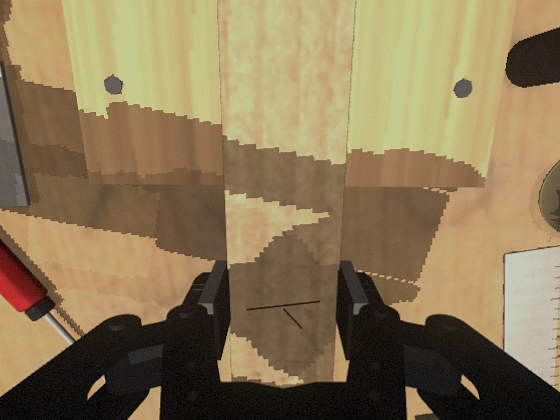

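The board's right end runs from (88,185) to (487,187). The batten is centred in the fingers and in line with the board.

Run:
```python
from h import *
s=r.observe()
P=px2w('wrist',[(88,185),(487,187),(63,0),(516,0)],0.076,s)[:,:2]; print(P.round(4))
e=P[1]-P[0]; print('w',np.hypot(*e),'edge ang',np.degrees(np.arctan2(e[1],e[0])))
for a,b in((0,2),(1,3)):
  e2=P[b]-P[a]; print('side ang',np.degrees(np.arctan2(e2[1],e2[0]))-90)
th=np.radians(-5.2); Rm=np.array([[np.cos(th),-np.sin(th)],[np.sin(th),np.cos(th)]])
print('origin from edge',(P[0]+P[1])/2+Rm@np.array([0,.17]))
zt=.1294-.0073+.022
B=px2w('wrist',[(218,5),(355,5),(230,255),(343,255)],zt,s)[:,:2]; m1=B[:2].mean(0);m2=B[2:].mean(0);d=m1-m2
print('batten',B.round(4).tolist(),np.hypot(*(B[0]-B[1])),np.degrees(np.arctan2(d[1],d[0]))-90)
```

```text
[[ 0.4483 -0.1161]
 [ 0.6705 -0.1359]
 [ 0.4582 -0.0249]
 [ 0.6771 -0.0435]]
w 0.22315990005154934 edge ang -5.1075694612872615
side ang -6.237484700536186
side ang -4.075125314988767
origin from edge [0.57480956 0.04331217]
batten [[0.5424, -0.0502], [0.5859, -0.0538], [0.5353, -0.1362], [0.579, -0.1398]] 0.043653730953805904 -4.65150488088284
```

Call:
move_arm([
  [0,0,0.138],
  [0,0,0.138],
  [0,0,0],
  [0.13,0,0],
  [0.13,0,0],
  [0.13,0,0],
  [0.13,0,0],
  [0.13,0,0],
  [0,0,0],
], yaw=[0,0,0,0,0,0,0,0,0], jaw=[1,1,1,1,1,1,1,1,1])

```text
time_s: 7.2
eef_pos: [0.5631, -0.0561, 0.089]
eef_rot: [2.312, 2.126, 0.002]
force: [-0.9, -0.1, -1.7]
finger_gap: 0.501
grip_force: 52.8
```

Call:
move_arm([
  [0.13,0,0],
  [0.13,0,0],
  [0.13,0,0],
  [0.13,0,0],
  [0.02,0,0],
  [0,0,0],
], yaw=[0,0,0,0,0,0], jaw=[1,1,1,1,1,1])

```text
time_s: 7.8
eef_pos: [0.57, 0.0226, 0.0885]
eef_rot: [2.314, 2.123, 0.0]
force: [-1.2, 0.2, -2.1]
finger_gap: 0.494
grip_force: 52.8
```

Call:
move_arm([
  [0,0.033,0.01],
  [0,0.033,0.01],
  [0,0.033,0.005],
  [0,0.033,0],
  [0,0.02,0],
  [0,0,0],
], yaw=[0,0,0,0,0,0], jaw=[1,1,1,1,1,1])

```text
time_s: 8.4
eef_pos: [0.5909, 0.0203, 0.0836]
eef_rot: [-2.315, -2.12, 0.005]
force: [-5.0, -1.2, 1.5]
finger_gap: 0.499
grip_force: 53.1
```

Call:
move_arm([
  [0,0.01,0.007],
  [0,0.01,0.007],
  [0,0,0],
  [0,0,0],
], yaw=[0,0,0,0], jaw=[1,1,1,1])

```text
time_s: 8.8
eef_pos: [0.5911, 0.0204, 0.0834]
eef_rot: [-2.312, -2.118, 0.011]
force: [-16.3, -0.8, 18.5]
finger_gap: 0.498
grip_force: 55.0
```

Call:
move_arm([
  [0,0,-0.01],
  [0,0,0],
  [0,0,0],
  [0,0,0],
  [0,0,-0.1],
  [0,0,-0.2],
  [0,0,-0.3],
  [0,0,-0.3],
  [0,0,-0.1],
  [0,0,0],
], yaw=[0,0,0,0,0,0,0,0,0,0], jaw=[-0.4,-0.4,-0.4,-0.4,-0.4,-0.4,-0.4,-0.4,-0.4,-0.4])

```text
time_s: 9.8
eef_pos: [0.5979, 0.0205, 0.2386]
eef_rot: [2.313, 2.118, 0.01]
force: [-0.2, 0.9, 0.5]
finger_gap: 0.699
grip_force: 0.0
```

Run:
```python
from h import *
s=r.observe(); M=R.from_rotvec(s['eef_rot']).as_matrix(); print(s['eef_pos'],np.degrees(np.arctan2(M[1,0],M[0,0])),s['force'])
save('wrist','w3')
```

```text
[0.59789368 0.02049584 0.23856072] 84.96154031989926 [-0.22999524  0.87111918  0.4822984 ]
```

View pics/w3.png

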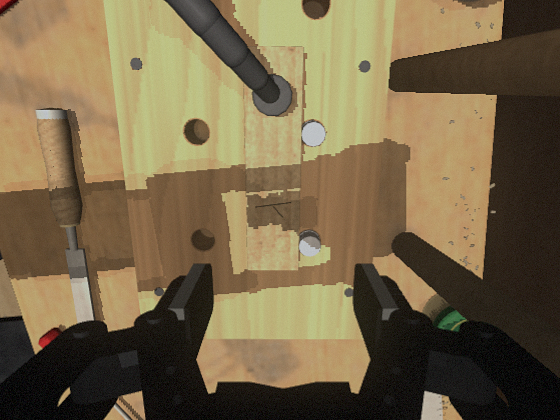

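The batten lies along both dogs, which are at (313,133) and (310,243). Its ends are at (276,47) and (271,269), and the pad at (272,95) is over its left part.

Run:
```python
from h import *
s=r.observe()
D=px2w('wrist',[(313,133),(309,244)],0.09,s)[:,:2]
v=D[0]-D[1]; th=np.arctan2(v[1],v[0])-np.pi/2; print(D,np.hypot(*v),np.degrees(th))
th=np.radians(-5.15);Rm=np.array([[np.cos(th),-np.sin(th)],[np.sin(th),np.cos(th)]])
o=D.mean(0)-Rm@np.array([.05,-.018]); print('o',o)
B=px2w('wrist',[(246,47),(303,47),(246,269),(298,270)],0.098,s)[:,:2]; print('batten board',((B-o)@Rm).round(4).tolist())
print('plugs',((px2w('wrist',[(137,64),(365,67),(159,292),(349,293)],.076,s)[:,:2]-o)@Rm).round(3).tolist())
for zz in(.11,.12): print('pad',((px2w('wrist',[(272,95)],zz,s)[:,:2]-o)@Rm).round(3))
for nm,p in dict(strike=(-.046,.126)).items(): print(nm,o+Rm@p)
# strike from scene & side at first pictures: top-disc center
q=lambda x,y:(140+x/2.2,130+y/2.2)
print(px2w('scene',[q(237,215)],.183).round(3), px2w('side',[(236,215)],.183).round(3))
print('proj strike: side',w2px('side',np.r_[o+Rm@[-.046,.126],.183]),'scene',w2px('scene',np.r_[o+Rm@[-.046,.126],.183]))
a=cv2.imread('pics/d1.png')[180:290,140:290]; a=cv2.resize(a,(560,410),interpolation=cv2.INTER_CUBIC); cv2.imwrite('pics/d1c.png',a)
```

```text
[[ 0.62535791  0.06969327]
 [ 0.61603312 -0.0236397 ]] 0.09379762865211204 -5.705426372640535
o [0.5725131 0.0454423]
batten board [[0.0001, 0.0897], [0.0409, 0.0899], [-0.0045, -0.0848], [0.04, -0.0856]]
plugs [[-0.087, 0.08], [0.091, 0.079], [-0.089, -0.119], [0.09, -0.12]]
pad [[0.019 0.057]]
pad [[0.019 0.057]]
strike [0.538009   0.17506277]
[[0.542 0.17  0.183]] [[0.528 0.167 0.183]]
proj strike: side [[233.27988188 212.72822223]] scene [[247.94174979 229.73031398]]
```

Call:
move_arm([
  [0,0,-0.13],
  [0,0,-0.13],
  [0.293,-0.083,0],
  [0.293,-0.083,0],
  [0.293,-0.083,0],
  [0.293,-0.083,0],
  [0.293,-0.083,0],
  [0.293,-0.083,0],
  [0.293,-0.083,0],
  [0.293,-0.083,0],
  [0.293,-0.083,0],
  [0,0,0],
], yaw=[0,0,0,0,0,0,0,0,0,0,0,0], jaw=[-0.4,-0.4,-0.4,-0.4,-0.4,-0.4,-0.4,-0.4,-0.4,-0.4,-0.4,-0.4])

```text
time_s: 11.05
eef_pos: [0.5152, 0.4287, 0.2683]
eef_rot: [-2.309, -2.126, 0.007]
force: [0.0, 0.7, -0.5]
finger_gap: 0.703
grip_force: 0.0
```

Call:
move_arm([
  [0,0,0],
  [0,0,0],
  [0,0,0],
  [0,0,0],
  [0,0,0],
  [0,0,0],
  [0,0,0],
  [0,0,0],
  [0,0,0],
  [0,0,0],
  [0,0,0],
  [0,0,0],
], yaw=[-0.0864,-0.0864,-0.0864,-0.0864,-0.0864,-0.0864,-0.0864,-0.0864,-0.0864,-0.0864,-0.0864,0], jaw=[-0.4,-0.4,-0.4,-0.4,-0.4,-0.4,-0.4,-0.4,-0.4,-0.4,-0.4,-0.4])

```text
time_s: 12.25
eef_pos: [0.5177, 0.4228, 0.2695]
eef_rot: [-0.26, -3.127, 0.006]
force: [-0.3, -0.5, -0.1]
finger_gap: 0.698
grip_force: 0.0
```

Run:
```python
from h import *
s=r.observe(); M=R.from_rotvec(s['eef_rot']).as_matrix(); print(s['eef_pos'],np.degrees(np.arctan2(M[1,0],M[0,0])),s['force'])
save('wrist','w4')
```

```text
[0.51765137 0.42275503 0.26947349] 170.48269757319167 [-0.30901662 -0.51478331 -0.07354445]
```

View pics/w4.png

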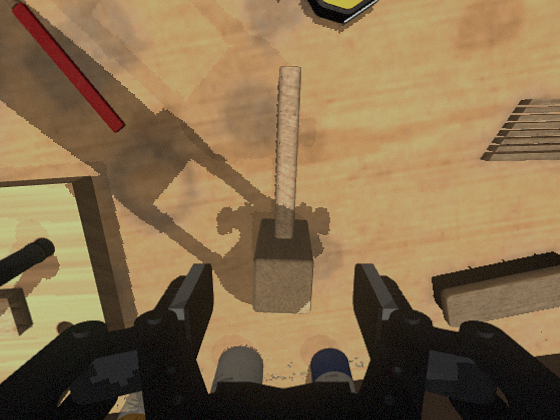

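The mallet's head top spans (253,261), (313,261), (311,312) and (256,309). The handle runs from (285,238) to its end at (290,67).

Run:
```python
from h import *
s=r.observe(); M=R.from_rotvec(s['eef_rot']).as_matrix()
H=px2w('wrist',[(253,261),(313,261),(311,312),(256,309)],.11,s)[:,:2]; print(H.round(4).tolist())
h=px2w('wrist',[(280,67),(300,67),(275,236),(294,236)],.067,s)[:,:2]; e=h[:2].mean(0); f=h[2:].mean(0)
hc=H.mean(0); print('sizes',np.hypot(*(H[0]-H[1])),np.hypot(*(H[1]-H[2])),'handle w',np.hypot(*(h[0]-h[1])),'len',np.hypot(*(e-f)))
u=e-f; u/=np.hypot(*u); print('handle ang',np.degrees(np.arctan2(u[1],u[0])), 'end',e,'junction',f,'hc',hc,'dist hc-end',np.hypot(*(hc-e)))
g1=e+(-u)*(.164-.043); g2=hc+u*.077; print(g1,g2)
g=(g1+g2)/2+u*.003; print('g',g,'tool shift/.15',M.T@(np.r_[g,.039]-s['eef_pos'])/.15)
```

```text
[[0.5772, 0.385], [0.5863, 0.4393], [0.6386, 0.4298], [0.6267, 0.3783]]
sizes 0.05508994463106822 0.053153161121339165 handle w 0.01797098279898863 len 0.1616354767717276
handle ang 168.68811556311573 end [0.41506816 0.44663869] junction [0.57356371 0.41493396] hc [0.60717787 0.40808745] dist hc-end 0.19593962737146056
[0.53371761 0.42290459] [0.53167367 0.42319096]
g [0.52975392 0.42363623] tool shift/.15 [-0.08234198  0.02278683  1.53893255]
```

Call:
move_arm([
  [-0.041,0.011,0.22],
  [-0.041,0.012,0.22],
  [0,0,0.22],
  [0,0,0.22],
  [0,0,0.22],
  [0,0,0.22],
  [0,0,0.15],
  [0,0,0.07],
  [0,0,0],
  [0,0,0],
  [0,0,0],
  [0,0,0],
], yaw=[0.02,0,0,0,0,0,0,0,0,0,0,0], jaw=[-0.4,-0.4,-0.4,-0.4,-0.4,-0.4,-0.4,-0.4,-0.4,1,1,1], newtons=120)

```text
time_s: 13.5
eef_pos: [0.5319, 0.4258, 0.0436]
eef_rot: [0.31, 3.125, 0.001]
force: [-3.0, -3.4, 7.9]
finger_gap: 0.208
grip_force: 107.2
```

Call:
move_arm([
  [0,0,0],
  [0,0,0],
  [0,0,0],
  [0,0,0],
  [0,0,0],
], yaw=[0,0,0,0,0], jaw=[1,1,1,1,1])

```text
time_s: 14.0
eef_pos: [0.5321, 0.426, 0.0438]
eef_rot: [0.309, 3.124, 0.002]
force: [-1.4, -2.0, 5.9]
finger_gap: 0.208
grip_force: 115.7
```

Call:
move_arm([
  [0,0,-0.1],
  [0,0,-0.2],
  [0,0,-0.24],
  [0,0,-0.24],
  [0,0,-0.24],
  [0,0,-0.24],
  [0,0,-0.22],
  [0,0,-0.14],
  [0,0,-0.05],
  [0,0,0],
  [0,0,0],
], yaw=[0,0,0,0,0,0,0,0,0,0,0], jaw=[1,1,1,1,1,1,1,1,1,1,1])

```text
time_s: 15.1
eef_pos: [0.5302, 0.4249, 0.2899]
eef_rot: [-0.309, -3.124, 0.003]
force: [-0.7, -0.4, -5.0]
finger_gap: 0.21
grip_force: 116.5
```

Call:
move_arm([
  [0.01,-0.1,0],
  [0.015,-0.18,0],
  [0.0174,-0.204,0],
  [0.0174,-0.204,0],
  [0.0174,-0.204,0],
  [0.0174,-0.204,0],
  [0.0174,-0.204,0],
  [0.015,-0.17,0],
  [0.01,-0.113,0],
  [0.005,-0.05,0],
  [0,0,0],
  [0,0,0],
], yaw=[0,0,0,0,0,0,0,0,0,0,0,0], jaw=[1,1,1,1,1,1,1,1,1,1,1,1])

```text
time_s: 16.3
eef_pos: [0.4624, 0.19, 0.2919]
eef_rot: [-0.309, -3.126, -0.001]
force: [0.4, 0.2, -4.9]
finger_gap: 0.207
grip_force: 116.9
```

Run:
```python
from h import *
s=r.observe(); M=R.from_rotvec(s['eef_rot']).as_matrix(); print(s['eef_pos'],np.degrees(np.arctan2(M[1,0],M[0,0])),s['finger_gap'],s['grip_force'],s['force'],s['wrist_torque'])
a=save('wrist','w5'); b=save('scene','s5')
b=cv2.resize(b[120:330,150:360],(420,420),interpolation=cv2.INTER_CUBIC)
c=np.hstack([a,b])[:,:,::-1]; cv2.imwrite('pics/c5.png',cv2.resize(c,(800,343),interpolation=cv2.INTER_AREA))
```

```text
[0.46243881 0.19002855 0.2918939 ] 168.69506184086552 0.20671290396219655 116.8819666095078 [ 0.42732513  0.21344425 -4.94611424] [0.10189612 0.25776381 0.03097241]
```

View pics/c5.png

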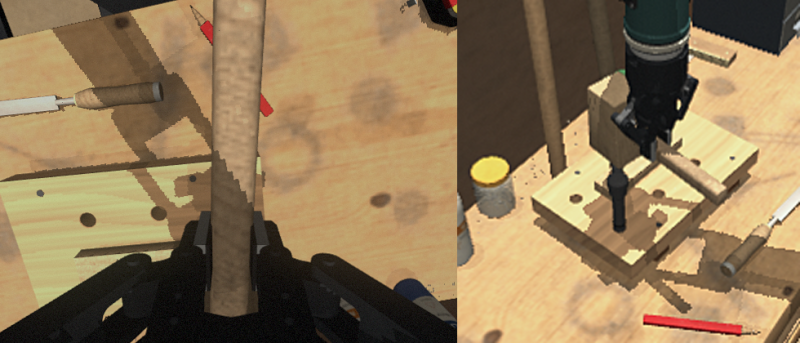

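Call:
move_arm([
  [0,0,0.12],
  [0,0,0.26],
  [0,0,0.233],
  [0,0,-0.1],
  [0,0,-0.25],
  [0,0,-0.2],
  [0,0,-0.063],
  [0,0,0],
  [0,0,0],
], yaw=[0,0,0,0,0,0,0,0,0], jaw=[1,1,1,1,1,1,1,1,1], newtons=120)

```text
time_s: 17.3
eef_pos: [0.4618, 0.1896, 0.2915]
eef_rot: [-0.309, -3.125, 0.001]
force: [-0.6, 0.4, -5.6]
finger_gap: 0.204
grip_force: 118.2
```

Run:
```python
from h import *
s=r.observe(); print(s['eef_pos'],s['finger_gap'],s['grip_force'],s['force'],s['wrist_torque'])
a=cv2.cvtColor(cv2.imread('pics/s5.png'),6).astype(np.float32); b=cv2.cvtColor(save('scene','s6'),cv2.COLOR_RGB2GRAY).astype(np.float32)
def m(x0,y0,x1,y1,t):
    t0=a[y0:y1,x0:x1]; R_=cv2.matchTemplate(b[y0-10:y1+30,x0-15:x1+15],t0,cv2.TM_CCOEFF_NORMED); _,v,_,l=cv2.minMaxLoc(R_); print(t,v,l[0]-15,l[1]-10)
m(240,224,256,240,'top'); 
from math import *
S=np.array([.540,.1745]); print([w2px('scene',np.r_[S,.188-j]).round(1).tolist() for j in(0,.005,.01,.02,.026,.03,.034)])
C=[[.4624+.116*.981+dx,.190-.116*.196] for dx in(0,)]
m(210,150,235,180,'head?')
```

```text
[0.46175651 0.18956062 0.29148076] 0.20419243480657728 118.21802973747253 [-0.60352902  0.37403108 -5.55472999] [ 0.01712007  0.3281827  -0.09818857]
top 0.7594728469848633 0 0
[[[247.4, 227.8]], [[247.4, 229.3]], [[247.5, 230.7]], [[247.6, 233.6]], [[247.7, 235.3]], [[247.7, 236.4]], [[247.7, 237.5]]]
head? 0.970676600933075 0 0
```

Run:
```python
from h import *
a=cv2.cvtColor(cv2.imread('pics/s5.png'),6); b=cv2.cvtColor(cv2.imread('pics/s6.png'),6); z=cv2.cvtColor(cv2.imread('pics/s0.png'),6)
for n,i in(('s0',z),('s5',a),('s6',b)):
    print(n); print(i[210:250:1,244:252:1].mean(1).astype(int).tolist())
d=cv2.absdiff(a,b)>25; ys,xs=np.nonzero(d[190:330,200:300]); print(len(ys),ys.min()+190,ys.max()+190,xs.min()+200,xs.max()+200)
for y in range(218,248,2): print(y,a[y,236:260:2].tolist(),b[y,236:260:2].tolist())
```

```text
s0
[178, 187, 196, 218, 156, 114, 83, 81, 90, 88, 78, 78, 84, 94, 99, 97, 105, 100, 102, 102, 103, 105, 109, 97, 58, 33, 33, 30, 29, 30, 38, 44, 39, 42, 44, 45, 44, 47, 55, 54]
s5
[73, 75, 74, 74, 74, 73, 73, 72, 71, 68, 64, 60, 67, 67, 52, 47, 51, 48, 49, 50, 50, 51, 52, 49, 40, 33, 33, 32, 32, 32, 35, 35, 35, 43, 47, 47, 46, 48, 52, 52]
s6
[73, 74, 74, 74, 74, 73, 72, 71, 70, 78, 98, 98, 71, 62, 56, 56, 48, 47, 57, 65, 65, 63, 61, 59, 56, 52, 48, 49, 50, 50, 51, 51, 47, 35, 32, 31, 29, 31, 42, 53]
452 190 311 226 299
218 [218, 222, 236, 173, 60, 69, 82, 71, 74, 65, 88, 171] [218, 222, 235, 166, 70, 68, 77, 71, 66, 93, 180, 222]
220 [224, 227, 225, 237, 21, 70, 78, 68, 65, 158, 230, 224] [224, 227, 225, 231, 218, 75, 75, 69, 138, 241, 218, 222]
222 [227, 223, 223, 228, 113, 51, 73, 62, 187, 226, 225, 218] [228, 223, 223, 227, 125, 30, 72, 43, 172, 224, 225, 218]
224 [222, 224, 219, 233, 87, 40, 49, 36, 240, 228, 218, 223] [222, 224, 219, 232, 94, 44, 56, 45, 109, 236, 218, 223]
226 [223, 219, 217, 215, 73, 51, 50, 48, 92, 219, 230, 235] [223, 219, 216, 219, 46, 54, 62, 52, 62, 235, 
[... 431 characters left out ...]
48, 46, 54, 75, 71, 129]
236 [63, 82, 73, 113, 30, 33, 36, 33, 25, 67, 120, 141] [64, 82, 72, 102, 39, 49, 50, 49, 49, 55, 122, 141]
238 [245, 70, 71, 79, 27, 33, 35, 34, 23, 102, 148, 147] [245, 71, 71, 41, 51, 50, 50, 50, 51, 53, 150, 147]
240 [222, 146, 115, 71, 59, 33, 34, 33, 51, 127, 122, 139] [222, 145, 118, 31, 48, 51, 52, 54, 51, 34, 156, 138]
242 [140, 146, 155, 151, 80, 32, 30, 31, 63, 124, 117, 134] [140, 147, 157, 96, 33, 49, 51, 52, 40, 38, 147, 133]
244 [147, 154, 140, 130, 137, 27, 37, 34, 62, 118, 109, 130] [146, 154, 139, 134, 23, 34, 35, 33, 27, 80, 134, 128]
246 [150, 135, 130, 131, 137, 26, 37, 33, 44, 109, 108, 136] [150, 134, 130, 132, 16, 34, 33, 33, 27, 74, 134, 133]
```

Call:
move_arm([
  [-0.01,0.1,0],
  [-0.015,0.18,0],
  [-0.0174,0.204,0],
  [-0.0174,0.204,0],
  [-0.0174,0.204,0],
  [-0.0174,0.204,0],
  [-0.0174,0.204,0],
  [-0.015,0.17,0],
  [-0.01,0.113,0],
  [-0.005,0.05,0],
  [0,0,0],
  [0,0,0],
], yaw=[0,0,0,0,0,0,0,0,0,0,0,0], jaw=[1,1,1,1,1,1,1,1,1,1,1,1])

```text
time_s: 18.55
eef_pos: [0.5307, 0.4249, 0.2909]
eef_rot: [-0.309, -3.125, 0.003]
force: [0.3, -0.5, -4.7]
finger_gap: 0.209
grip_force: 118.1
```

Call:
move_arm([
  [0,0,0.1],
  [0,0,0.2],
  [0,0,0.22],
  [0,0,0.22],
  [0,0,0.22],
  [0,0,0.2],
  [0,0,0.18],
  [0,0,0.12],
  [0,0,0.07],
  [0,0,0.02],
  [0,0,0],
  [0,0,0],
], yaw=[0,0,0,0,0,0,0,0,0,0,0,0], jaw=[1,1,1,1,1,1,1,1,1,1,1,1])

```text
time_s: 19.75
eef_pos: [0.5324, 0.4264, 0.0614]
eef_rot: [0.309, 3.124, 0.003]
force: [-0.1, -0.1, -5.5]
finger_gap: 0.208
grip_force: 118.1
```

Run:
```python
from h import *
s=r.observe(); print(s['eef_pos'],s['force'])
z=cv2.cvtColor(cv2.imread('pics/s0.png'),6); a=cv2.cvtColor(cv2.imread('pics/s5.png'),6); b=cv2.cvtColor(save('scene','s7'),cv2.COLOR_RGB2GRAY)
save('side','d7'); save('wrist','w7')
print(b[210:250,244:252].mean(1).astype(int).tolist())
# disc top widths: template from s0 with mask of the disc, subpixel via upsampling
u=4; Z=cv2.resize(z,None,fx=u,fy=u,interpolation=2); B=cv2.resize(b,None,fx=u,fy=u,interpolation=2)
t=Z[225*u:237*u,242*u:254*u]; q=B[220*u:252*u,238*u:258*u]; m=cv2.matchTemplate(q,t,cv2.TM_CCOEFF_NORMED); _,v,_,l=cv2.minMaxLoc(m); print(v,l[0]/u-4,l[1]/u-5)
```

```text
[0.53235358 0.42636644 0.06140459] [-0.08845362 -0.10406097 -5.46826499]
[49, 48, 49, 48, 49, 49, 48, 48, 49, 49, 49, 48, 45, 49, 78, 91, 89, 84, 100, 117, 115, 115, 114, 116, 99, 110, 110, 112, 113, 113, 115, 117, 99, 46, 36, 33, 30, 32, 44, 54]
0.8575229048728943 0.25 8.25
```

Call:
move_arm([
  [0,0,0.03],
  [0,0,0.03],
  [0,0,0.02],
  [0,0,0.015],
  [0,0,0.01],
  [0,0,0.005],
  [0,0,0],
  [0,0,0],
], yaw=[0,0,0,0,0,0,0,0], jaw=[1,1,1,1,1,1,1,1])

```text
time_s: 20.7
eef_pos: [0.5314, 0.4257, 0.0432]
eef_rot: [0.309, 3.126, 0.001]
force: [0.3, 0.0, -4.9]
finger_gap: 0.205
grip_force: 118.2
```

Run:
```python
from h import *
t=np.linspace(0,2*np.pi,180)
th=np.radians(-5.15);Rm=np.array([[np.cos(th),-np.sin(th)],[np.sin(th),np.cos(th)]])
for o in([.5747,.0445],[.5768,.0449],[.5725,.0454]):
  S=np.array(o)+Rm@[-.046,.126]; L=[]
  for j in(0,.01,.03,.04):
    P=np.c_[S[0]+.0165*np.cos(t),S[1]+.0165*np.sin(t),np.full(180,.188-j)]; p=w2px('scene',P); L.append(round(float(p[np.abs(p[:,0]-247.5)<4][:,1].max()),1))
  print(o,L,w2px('scene',np.r_[np.array(o)+Rm@[.05,-.066],.09]).round(1),w2px('scene',np.r_[np.array(o)+Rm@[-.11,.17],.076]).round(1))
b=cv2.cvtColor(cv2.imread('pics/s7.png'),6); z=cv2.cvtColor(cv2.imread('pics/s0.png'),6)
# front-left board corner ~ (258,282): edges in s0
print(z[276:292,258].tolist()); print(z[276:292,252].tolist(),z[276:292,264].tolist())
print('dog rows'); print(z[194:212,262:276:1].tolist())
```

```text
[0.5747, 0.0445] [232.6, 235.5, 241.2, 244.0] [[267.9 200.2]] [[256.1 281.5]]
[0.5768, 0.0449] [232.3, 235.3, 241.0, 243.8] [[267.2 200. ]] [[255.4 281.2]]
[0.5725, 0.0454] [233.2, 236.1, 241.8, 244.6] [[268.4 200.6]] [[256.7 282.2]]
[222, 223, 225, 229, 219, 101, 78, 88, 91, 92, 92, 90, 84, 85, 99, 101]
[218, 222, 228, 162, 74, 79, 83, 80, 81, 79, 82, 82, 94, 96, 96, 100] [52, 84, 90, 92, 94, 91, 86, 85, 97, 102, 101, 99, 96, 93, 128, 208]
dog rows
[[212, 217, 222, 225, 218, 213, 219, 211, 132, 138, 103, 109, 114, 114], [216, 222, 222, 214, 211, 214, 208, 213, 220, 220, 138, 143, 143, 143], [213, 208, 199, 200, 204, 206, 209, 211, 213, 222, 228, 226, 230, 233], [206, 199, 203, 206, 208, 209, 210, 212, 218, 220, 217, 219, 211, 215], [201, 205, 208, 208, 210, 209, 221, 227, 208, 214, 224, 205, 98, 107], [208, 208, 208, 209, 216, 222, 227, 231, 134, 190, 211, 98, 104, 111], [217, 213, 211, 215, 235, 234, 108, 115, 121, 125, 109, 107, 112, 112], [208, 204, 220, 225, 215, 115, 125, 130, 133, 134, 117, 113, 111, 110], [98, 114, 229, 219, 77, 123, 132, 135, 139, 128, 96, 111, 109, 111], [108, 153, 226, 216, 59, 94, 116, 124, 127, 80, 80, 112, 113, 112], [151, 226, 220, 213, 69, 82, 90, 91, 90, 81, 77, 110, 115, 114], [221, 217, 220, 186, 96, 87, 97, 93, 91, 79, 89, 110, 115, 115], [213, 214, 197, 99, 106, 100, 107, 100, 100, 88, 100, 117, 116, 114], [214, 197, 97, 108, 111, 107, 115, 115, 106, 117, 116, 117, 114, 112], [197, 97, 107, 111, 111, 112, 114, 113, 114, 116, 116, 114, 111, 114], [96, 107, 111, 112, 111, 113, 112, 114, 116, 117, 113, 111, 113, 115], [106, 109, 110, 112, 113, 115, 114, 116, 116, 112, 111, 114, 115, 112], [110, 112, 112, 113, 114, 117, 116, 116, 113, 112, 114, 114, 112, 113]]
```

Call:
move_arm([
  [0,0,0.007],
  [0,0,0.007],
  [0,0,0],
], yaw=[0,0,0], jaw=[1,1,1])

```text
time_s: 21.0
eef_pos: [0.5313, 0.4259, 0.0424]
eef_rot: [0.309, 3.126, 0.001]
force: [-4.5, -1.5, 4.2]
finger_gap: 0.209
grip_force: 119.5
```

Touching the bench now. Release gently, in steps, and lift.

Call:
move_arm([
  [0,0,0],
  [0,0,0],
  [0,0,0],
  [0,0,0],
  [0,0,0],
  [0,0,0],
], yaw=[0,0,0,0,0,0], jaw=[0.5,0.4,0.2,0,-0.2,-0.2], newtons=20)

```text
time_s: 21.6
eef_pos: [0.5312, 0.4255, 0.0409]
eef_rot: [0.309, 3.126, 0.0]
force: [-0.3, -0.5, -0.6]
finger_gap: 0.599
grip_force: 0.0
```

Call:
move_arm([
  [0,0,-0.05],
  [0,0,-0.1],
  [0,0,-0.2],
  [0,0,-0.25],
  [0,0,-0.25],
  [0,0,-0.25],
  [0,0,-0.25],
  [0,0,-0.15],
  [0,0,0],
  [0,0,0],
], yaw=[0,0,0,0,0,0,0,0,0,0], jaw=[-0.2,-0.2,-0.2,-0.2,-0.2,-0.2,-0.2,-0.2,-0.2,-0.2])

```text
time_s: 22.6
eef_pos: [0.5314, 0.4257, 0.2677]
eef_rot: [0.309, 3.124, 0.003]
force: [0.3, 0.5, -1.0]
finger_gap: 0.604
grip_force: 0.0
```

Run:
```python
from h import *
s=r.observe(); print(s['eef_pos'],s['force'],s['time_s'])
z=cv2.cvtColor(cv2.imread('pics/d0.png'),6); b=cv2.cvtColor(save('side','d9'),cv2.COLOR_RGB2GRAY)
c=cv2.cvtColor(save('scene','s9'),cv2.COLOR_RGB2GRAY); s0=cv2.cvtColor(cv2.imread('pics/s0.png'),6); w=cv2.cvtColor(save('wrist','w9'),cv2.COLOR_RGB2GRAY); w4=cv2.cvtColor(cv2.imread('pics/w4.png'),6)
def m(a,b,x0,y0,x1,y1,t,k=25):
    R_=cv2.matchTemplate(b[max(0,y0-k):y1+k,max(0,x0-k):x1+k],a[y0:y1,x0:x1],cv2.TM_CCOEFF_NORMED); _,v,_,l=cv2.minMaxLoc(R_); print(t,round(v,2),l[0]-min(k,x0),l[1]-min(k,y0))
m(s0,c,145,285,230,380,'mallet scene'); m(w4,w,245,60,320,315,'mallet wrist',40)
print('w4 shift is vs pose .5177,.4228,.2695')
m(s0,c,260,308,336,330,'pencil'); m(s0,c,308,230,368,292,'chisel'); m(s0,c,372,192,388,244,'driver'); m(s0,c,262,140,325,178,'square'); m(s0,c,157,213,187,253,'jar'); m(s0,c,245,160,264,182,'tin')
print(c[210:250,244:252].mean(1).astype(int).tolist())
```

```text
[0.53144769 0.42574138 0.26772684] [ 0.33145594  0.48937766 -1.02001502] 22.6
mallet scene 0.66 -2 1
mallet wrist 0.88 -2 -3
w4 shift is vs pose .5177,.4228,.2695
pencil 0.69 0 0
chisel 0.4 0 0
driver 1.0 0 0
square 0.99 0 0
jar 0.32 -18 -7
tin 0.91 0 0
[219, 220, 221, 222, 222, 221, 224, 233, 234, 235, 219, 100, 84, 87, 80, 81, 82, 76, 91, 109, 107, 107, 107, 108, 91, 101, 102, 104, 104, 104, 106, 109, 92, 43, 32, 30, 27, 29, 39, 50]
```

Call:
move_arm([
  [0,0,0],
  [0,0,0],
  [0,0,0],
  [0,0,0],
  [0,0,0],
  [0,0,0],
  [0,0,0],
  [0,0,0],
  [0,0,0],
  [0,0,0],
  [0,0,0],
  [0,0,0],
], yaw=[0.0845,0.0845,0.0845,0.0845,0.0845,0.0845,0.0845,0.0845,0.0845,0.0845,0.0845,0], jaw=[-0.4,-0.4,-0.4,-0.4,-0.4,-0.4,-0.4,-0.4,-0.4,-0.4,-0.4,-0.4])

```text
time_s: 23.95
eef_pos: [0.5304, 0.425, 0.2637]
eef_rot: [-2.316, -2.123, 0.005]
force: [0.3, 0.3, 0.4]
finger_gap: 0.7
grip_force: 0.0
```

Call:
move_arm([
  [-0.295,0.077,0],
  [-0.295,0.077,0],
  [-0.295,0.077,0],
  [-0.295,0.077,0],
  [-0.295,0.077,0],
  [-0.295,0.077,0],
  [-0.295,0.077,0],
  [-0.295,0.077,0],
  [-0.295,0.077,0.0],
  [0,0,0.1],
  [0,0,0.09],
  [0,0,0],
], yaw=[0,0,0,0,0,0,0,0,0,0,0,0], jaw=[-0.4,-0.4,-0.4,-0.4,-0.4,-0.4,-0.4,-0.4,-0.4,-0.4,-0.4,-0.4])

```text
time_s: 25.15
eef_pos: [0.5978, 0.0206, 0.2333]
eef_rot: [-2.31, -2.122, 0.007]
force: [0.3, 0.1, 0.2]
finger_gap: 0.701
grip_force: 0.0
```

Run:
```python
from h import *
s=r.observe(); M=R.from_rotvec(s['eef_rot']).as_matrix(); print(s['eef_pos'],np.degrees(np.arctan2(M[1,0],M[0,0])))
w=cv2.cvtColor(save('wrist','w10'),cv2.COLOR_RGB2GRAY); a=cv2.cvtColor(cv2.imread('pics/w3.png'),6)
c=cv2.cvtColor(save('scene','s10'),cv2.COLOR_RGB2GRAY); s0=cv2.cvtColor(cv2.imread('pics/s0.png'),6)
def m(a,b,x0,y0,x1,y1,t,k=40):
    R_=cv2.matchTemplate(b[max(0,y0-k):y1+k,max(0,x0-k):x1+k],a[y0:y1,x0:x1],cv2.TM_CCOEFF_NORMED); _,v,_,l=cv2.minMaxLoc(R_); print(t,round(v,2),l[0]-min(k,x0),l[1]-min(k,y0))
m(a,w,296,118,330,150,'dogL');m(a,w,295,232,325,262,'dogR');m(a,w,240,185,290,225,'grain');m(a,w,235,255,285,285,'rightend');m(a,w,240,36,310,60,'leftend');m(a,w,250,75,295,116,'pad')
m(s0,c,157,213,187,253,'jar',20);m(s0,c,145,285,230,380,'mallet',20);m(s0,c,260,308,336,330,'pencil',20); m(s0,c,308,230,368,292,'chisel',20)
```

```text
[0.5978113  0.02058537 0.23333401] 85.14095206032856
dogL 0.9 4 1
dogR 0.96 3 2
grain 0.87 2 2
rightend 0.94 6 2
leftend 0.93 -22 -29
pad 0.83 4 1
jar 1.0 0 0
mallet 0.97 -2 1
pencil 0.98 0 0
chisel 0.83 -1 1
```

Run:
```python
from h import *
w=cv2.cvtColor(cv2.imread('pics/w10.png'),6); a=cv2.cvtColor(cv2.imread('pics/w3.png'),6)
for y in (60,134,165,205,243,262):
    for n,i,d in(('w3',a,0),('w10',w,1)): 
        p=cv2.GaussianBlur(i[y-2+d:y+3+d].mean(0)[None].astype(np.float32),(3,1),0)[0]; print(y,n,'L',p[236:258].astype(int).tolist(),'R',p[290:318].astype(int).tolist())
cv=w[255:290,262].tolist(); print(a[255:290,262].tolist(),cv)
print(a[30:60,262].tolist(),w[30:60,262].tolist())
```

```text
60 w3 L [66, 63, 60, 59, 57, 55, 53, 52, 53, 56, 58, 57, 56, 56, 54, 51, 49, 48, 46, 43, 45, 54] R [172, 168, 162, 160, 163, 168, 174, 177, 176, 175, 176, 178, 166, 135, 125, 150, 172, 179, 182, 181, 181, 181, 182, 183, 183, 184, 184, 184]
60 w10 L [71, 73, 74, 75, 74, 74, 73, 71, 69, 67, 65, 63, 59, 56, 54, 55, 56, 57, 56, 53, 50, 46] R [173, 174, 174, 173, 172, 168, 164, 162, 164, 169, 175, 178, 177, 177, 177, 177, 163, 134, 128, 159, 183, 185, 182, 181, 182, 182, 183, 184]
134 w3 L [185, 184, 182, 178, 176, 174, 172, 167, 157, 157, 165, 171, 171, 170, 170, 173, 175, 176, 175, 172, 167, 165] R [165, 167, 171, 175, 177, 177, 177, 177, 177, 177, 169, 163, 175, 190, 192, 192, 192, 192, 192, 192, 192, 193, 192, 192, 192, 192, 192, 192]
134 w10 L [184, 184, 184, 184, 183, 181, 178, 175, 174, 172, 168, 162, 162, 167, 170, 170, 171, 173, 175, 177, 177, 175] R [169, 166, 164, 164, 165, 169, 174, 177, 179, 178, 178, 177, 177, 171, 163, 171, 186, 193, 194, 193, 192, 192, 192, 192, 193, 192, 192, 192]
165 w3 L [143, 141, 134, 127, 126, 125, 124, 122, 124, 137, 158, 169, 171, 173, 177, 179, 17
[... 1895 characters left out ...]
75, 177, 179, 179, 178, 178, 178, 178, 177, 178, 179]
[167, 179, 170, 174, 180, 175, 173, 169, 170, 178, 180, 174, 175, 179, 186, 138, 119, 117, 118, 116, 116, 119, 116, 125, 121, 116, 119, 117, 119, 118, 120, 117, 115, 116, 178] [159, 165, 158, 158, 158, 157, 157, 156, 169, 164, 168, 169, 172, 165, 169, 170, 174, 163, 126, 104, 103, 106, 100, 103, 103, 101, 105, 99, 104, 104, 101, 103, 103, 101, 116]
[185, 185, 187, 191, 189, 185, 184, 184, 186, 189, 187, 188, 185, 189, 186, 188, 149, 164, 162, 162, 165, 168, 170, 171, 93, 94, 94, 95, 93, 98] [182, 179, 180, 183, 177, 184, 179, 183, 179, 182, 180, 180, 180, 185, 139, 174, 174, 167, 174, 172, 170, 174, 174, 175, 176, 181, 137, 106, 108, 112]
```

```bash
python3 -c "
from h import *
print(r.job_done())"
```

```text
the job is handed in; nothing more can be done
None
```

I handed the job in at about 25 s: the batten lies against both dogs with its left end under the pad, one blow drove the holdfast to about 0.034 (estimated from the images, ±3 mm; firm is past 0.029), the mallet stands back at its starting spot clear of the board, and image checks showed no bystander moved.

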